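# Sweep spare caster wheels through the gate into the storage slot

## Robot

A 6-joint arm with a two-finger parallel gripper is mounted at the origin on the work surface. World frame = base frame: x ahead of the robot, y to its left, z up, the work surface at z = 0. Lengths are in m, angles in rad, forces in N, time in s.
With the tool pointing down it reaches from about 0.25 to 0.85 m from the base axis. Payload 12.5 kg.
Tool frame: the origin (TCP) lies midway between the tips of the shut fingers; the grasp point (between the pads) lies 19 mm behind it (grip_point_offset is the distance from the TCP to the grasp point, in m); z points along the fingers, x is the direction in which the jaws open and shut, and the axes are right-handed (so a half turn about z gives the same grasp; the last joint's range is limited). The gripper opens to 93 mm and grips with 3 to 60 N. Pads are 15 mm wide; open, the fingers measure 128 mm over their backs; the gripper's body (75 mm by 188 mm) begins 65 mm behind the grasp point.
Start: joints at [-1.185, 0.351, 1.652, -0, 1.139, -0.085], TCP at [0.249, -0.49, 0.219] pointing down, gripper open.
Joint ranges: [-2.75, 2.75], [-0.79, 2.1], [0.01, 2.65], [-1.57, 4.71], [0.07, 3.14], [-2.87, 2.87]. Speed limits (rad/s): [2.22, 2.22, 2.79, 3.14, 3.14, 3.14].

## Interface

Orientations are given as a unit quaternion [x, y, z, w].
In Python, from station import * gives the robot as it stands. Calls block until the motion is done:
- goto(position, orientation): joint-space move of the TCP to a pose.
- movel(position, attitude=None, max_speed=0.15, max_force=None): straight line of the TCP; attitude=None keeps the orientation; max_speed is the mean speed in m/s. With max_force (N) it stops when the force on the tool has changed by that much, and returns True; else False.
- move_j(angles): joint-space move.
- gripper_to(opening, f_grip=None): opening from 0.0 (shut) to 1.0 (fully open); f_grip is the grip in N (None keeps the last); returns when the fingers have stopped.
- pause(seconds).
- solve_ik(position, orientation): joint angles nearest the present ones, or None.
- grab_frame(name): name is "side" or "top" or "wrist"; returns the picture (420x560x3 uint8, red, green, blue); there is no depth.
- camera_info(name): a dict with "fx", "fy", "cx", "cy" (pixels), "camera_from_world" (4x4, takes a point from world to camera coordinates). Camera axes: x right, y down, z forward; pixel columns grow to the right and rows downward; lengths in m; the calibration is good to about 2 mm. A picture is of the moment at which its call begins: read the wrist's pose just before it. camera_info takes no time and is no camera call; for the wrist camera it gives the pose at the moment of the call.
A pose or a line that the arm cannot do raises IKError and nothing moves.
- close_job(): hands the job in, once; it reports no verdict.
Readings, each from a call of its own:
- get_clock(): time.
- get_joint_pos(): joint angles.
- get_qvel(): joint speeds.
- get_effort(): joint torques, N m.
- get_tcp_pos(): TCP position.
- get_tcp_rot(): TCP orientation.
- get_contact_force(): force on the tool from outside, world axes, zero at the start.
- get_torque(): the same for the moment, N m.
- get_finger_gap(): opening from 0.0 (shut) to 1.0 (fully open).
Only numpy, scipy, OpenCV 4.12 (cv2) and the standard library are available. Lean on these libraries where they do the work, as an engineer would, in place of code of your own. Each camera call takes 0.05 s, during which the arm holds its last target. There are 200 camera calls.

## Task

Three small caster wheels lie loose in the parts tray: with the fingertips push them one at a time through the green gate into the narrow slot behind it, until all three lie flat in the slot, fully past the gate. Push gently and keep the wheels down on the tray, no pinching or lifting; let each wheel clear the gate before the next one comes up to it. Leave the brass bushing, the red cup, the little motor and the other things on the bench where they stand.

Things in the scene. Friction and masses are not known exactly. Their poses are not given: they have to be found in the camera images.
- tray: white parts tray, fixed, 346 x 252 mm. Origin at the middle of the gate's entry, on the bench top; x runs from the loose area through the gate along the slot, z up. Floor 6 mm above the bench; all fences, jambs and slot walls only 8 mm high (tops 14 mm above the bench): fingertips 16 to 22 mm above the bench pass over them and still push wheels. Loose area: x -199 to 0, y -120 to 120 mm
- gate (a point): middle of the entry of the green gate, on the tray floor. Opening 38 mm wide, 10 mm deep along tray x; two green 45 degree funnel wings reach 20 mm in front of it, about 78 mm apart there. A wheel is fully past the gate when its centre is 26 mm or more beyond this point. Wheels and bushing start 55 to 165 mm in front of it, 60 mm or more apart between centres
- slot_end (a point): middle of the slot's closed end, on the tray floor, 128 mm beyond the gate's entry along tray x. The slot behind the gate is 38 mm wide and 118 mm long: three wheels in a row with 22 mm to spare; a wheel pushed in moves those ahead of it along. Red cup and motor stand on the tray at either side of the slot, about 74 mm from its middle line
- wheel1_center (a point): centre of a caster wheel, half-way up (10 mm above its underside)
- wheel2_center (a point): centre of a caster wheel, half-way up (10 mm above its underside)
- wheel3_center (a point): centre of a caster wheel, half-way up (10 mm above its underside)
- wheel1: caster wheel lying flat in the tray: black tyre, orange hub, 32 mm diameter, 20 mm tall, 20 to 45 g. Frame origin at the centre of its underside, z up; its yaw means nothing
- wheel2: caster wheel lying flat in the tray: black tyre, orange hub, 32 mm diameter, 20 mm tall, 20 to 45 g. Frame origin at the centre of its underside, z up; its yaw means nothing
- wheel3: caster wheel lying flat in the tray: black tyre, orange hub, 32 mm diameter, 20 mm tall, 20 to 45 g. Frame origin at the centre of its underside, z up; its yaw means nothing
- bushing: brass bushing standing upright among the wheels in the loose area, to be left alone: 24 mm diameter foot, 18 mm body, 40 mm tall, 90 g. Origin at the centre of its underside
- cup: red plastic cup, 52 mm diameter, 42 mm tall, standing on the tray beside the slot; leave alone. Origin at the centre of its underside
- motor: small steel motor with upright shaft, 34 mm diameter, 50 mm tall with its shaft, standing on the tray at the other side of the slot; leave alone. Origin at the centre of its underside
- screwdriver: red-handled screwdriver, 200 mm, lying on the bench on the robot's right; leave alone
- spray: yellow spray can, 58 mm diameter, 190 mm tall, standing on the bench on the robot's right; leave alone. Origin at the centre of its underside
- battery: blue battery pack, 70 x 140 x 22 mm, lying on the bench on the robot's right; leave alone. Origin at the centre of its underside

How it is judged:
By the outcome, as a careful person would: the job done as asked, in the order asked, and still so for the second after the job is handed in, with the robot touching nothing.
It also fails if it takes over 72 s, if anything falls off the work surface, if the arm or the gripper's body presses on something with over 40 N, if the wrist force passes 120 N, or if a joint passes its speed limit or range.

## Working session

There is one attempt and no reset: what is moved stays moved. The work goes in short steps, each a Python script; the robot and the scene stay as the last script left them, time stands still between calls to the robot, and variables do not carry over. Pictures are saved under pics/ and viewed, about 8 in all and at most 12, crops included, and the job is handed in when it is done.

```bash
ls; mkdir -p pics
python3 - <<'E'
from station import *
import cv2,numpy as np
a=[grab_frame(n) for n in("top","side")]
for n,i in zip(("top","side"),a): cv2.imwrite(f"pics/{n}0.png",i[:,:,::-1]); print(n,camera_info(n))
print(get_clock(),get_tcp_rot(),get_finger_gap())
E
```

```text
pics
top {'fx': 464.9845759474338, 'fy': 464.9845759474338, 'cx': 280.5990000872329, 'cy': 209.75049143350205, 'camera_from_world': array([[-0.01772747, -0.99984044,  0.00219922, -0.13252196],
       [-0.99104107,  0.01728016, -0.13243488,  0.51555103],
       [ 0.13237575, -0.00452725, -0.99118927,  0.98987599],
       [ 0.        ,  0.        ,  0.        ,  1.        ]])}
side {'fx': 459.80152358264354, 'fy': 459.80152358264354, 'cx': 278.5475548042137, 'cy': 215.93249392349966, 'camera_from_world': array([[-0.99827374, -0.05794431,  0.00959146,  0.51856161],
       [-0.05033221,  0.7598426 , -0.64815576,  0.16382344],
       [ 0.03026894, -0.64751964, -0.76144738,  1.11709063],
       [ 0.        ,  0.        ,  0.        ,  1.        ]])}
0.1 [ 8.52516484e-01 -5.22700078e-01 -4.13813761e-04 -3.17800873e-04] 1.0002535207053553
```

View pics/top0.png

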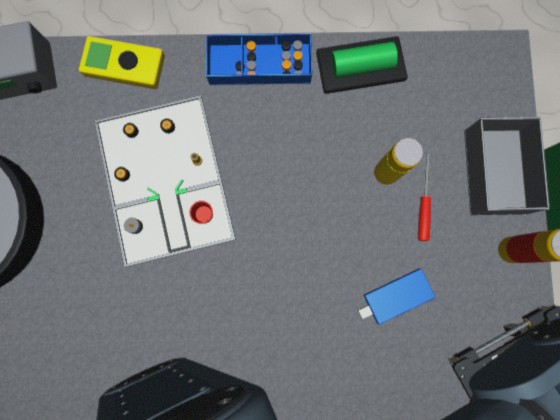

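View pics/side0.png

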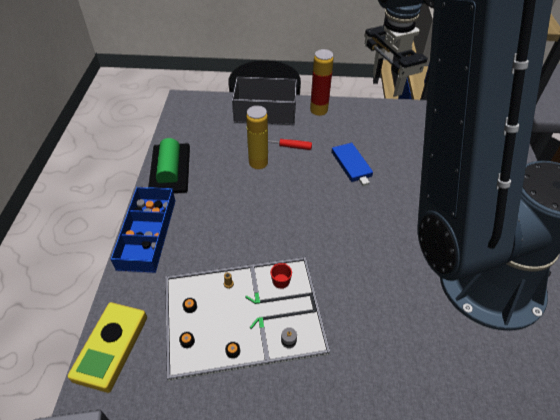

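Top view: the tray is at the left, with corners near (97,122), (201,97), (234,239) and (125,265). The green gate is near (167,193) and the slot runs down towards the robot. Wheels are at (130,130), (167,126) and (122,174), and the bushing is at (196,159). The side view agrees.

```bash
cat > h.py <<'E'
from station import *
import cv2,numpy as np
def ray(cam,uv,z,ci=None):
    c=ci or camera_info(cam); T=c["camera_from_world"]; R=T[:3,:3]; o=-R.T@T[:3,3]
    d=R.T@np.array([(uv[0]-c["cx"])/c["fx"],(uv[1]-c["cy"])/c["fy"],1]); return (o+d*(z-o[2])/d[2])[:2]
def blobs(m,amin=8):
    n,_,s,c=cv2.connectedComponentsWithStats(m.astype(np.uint8)); return [(c[i],s[i,4]) for i in range(1,n) if s[i,4]>=amin]
def detect(cam,im,pose=None):
    hsv=cv2.cvtColor(im,cv2.COLOR_RGB2HSV); H,S,V=cv2.split(hsv)
    white=((S<40)&(V>170)).astype(np.uint8)
    cs,_=cv2.findContours(cv2.morphologyEx(white,cv2.MORPH_CLOSE,np.ones((5,5))),cv2.RETR_EXTERNAL,cv2.CHAIN_APPROX_NONE)
    q=max(cs,key=lambda c:cv2.contourArea(c) if cv2.boundingRect(c)[2]<250 and cv2.boundingRect(c)[0]>60 and cv2.boundingRect(c)[1]>80 else 0)
    tray=np.zeros_like(white); cv2.fillPoly(tray,[cv2.convexHull(q)],1)
    out={}
    pts=np.array([ray(cam,p[0],0.012) for p in cv2.convexHull(q)],np.float32)
    out["rect"]=cv2.minAreaRect(pts*1000)
    out["green"]=[(ray(cam,c,0.014)*1000,a) for c,a in blobs((tray>0)&(H>45)&(H<80)&(S>120),5)]
    out["orange"]=[(c,ray(cam,c,0.025)*1000,a) for c,a in blobs((tray>0)&(H>8)&(H<25)&(S>120)&(V>90))]
    return out
E
python3 - <<'E'
from h import *
np.set_printoptions(precision=1,suppress=True)
for n in("top","side"):
    o=detect(n,cv2.imread(f"pics/{n}0.png")[:,:,::-1].copy())
    print(n)
    for k,v in o.items(): print(k,v)
    print(cv2.boxPoints(o["rect"]))
E
```

```text
top
rect ((588.6962280273438, 122.67107391357422), (336.1713562011719, 250.6477508544922), 13.047720909118652)
green [(array([567.5,  84.8]), np.int32(58)), (array([552.2, 145.6]), np.int32(55))]
orange [(array([166.2, 124.2]), array([715.5, 115.5]), np.int32(65)), (array([128.9, 128.6]), array([706.6, 200. ]), np.int32(67)), (array([196.3, 159.5]), array([631.9,  46.4]), np.int32(45)), (array([120.3, 172.8]), array([604.4, 216.8]), np.int32(67)), (array([130.4, 224.9]), array([486.4, 191.1]), np.int32(9))]
[[396.7 206.8]
 [453.2 -37.4]
 [780.7  38.5]
 [724.1 282.7]]
side
rect ((593.990478515625, 123.55448913574219), (330.5212097167969, 235.73602294921875), 13.182132720947266)
green [(array([570.4,  85.8]), np.int32(57)), (array([556.5, 145.9]), np.int32(56))]
orange [(array([227.2, 276.5]), array([639.8,  37.7]), np.int32(19)), (array([228.5, 284.9]), array([633.8,  60.6]), np.int32(26)), (array([188.9, 302.9]), array([717.5, 113.6]), np.int32(56)), (array([185.9, 337.6]), array([708.3, 197.8]), np.int32(60)), (array([288.5, 333.5]), array([487.8, 174.6]), np.int32(11)), (array([232.1, 347.7]), array([606.2, 214.6]), np.int32(61))]
[[406.2 200.6]
 [460.  -28.9]
 [781.8  46.5]
 [728.  276. ]]
```

```bash
cat >> h.py <<'E'
def q(a): return [np.cos(a/2),np.sin(a/2),0,0]
E
python3 - <<'E'
from h import *
np.set_printoptions(precision=4,suppress=True)
gripper_to(0.2)
goto([0.60,0.12,0.40],q(np.radians(-77)))
print(get_clock(),get_joint_pos(),get_tcp_pos(),get_finger_gap())
ci=camera_info("wrist"); im=grab_frame("wrist"); cv2.imwrite("pics/w1.png",im[:,:,::-1])
np.save("w1.npy",ci,allow_pickle=True); print(ci)
E
```

```text
3.925 [ 0.1202  0.3609  1.2021 -0.0001  1.579   1.4649] [0.6001 0.1193 0.3998] 0.20128158286857617
{'fx': 369.9370179283385, 'fy': 369.9370179283385, 'cx': 284.8569069355389, 'cy': 208.82451569218662, 'camera_from_world': array([[ 0.2234, -0.9747,  0.0001, -0.0177],
       [-0.929 , -0.2129,  0.3027,  0.492 ],
       [-0.2951, -0.0677, -0.9531,  0.7504],
       [ 0.    ,  0.    ,  0.    ,  1.    ]])}
```

View pics/w1.png

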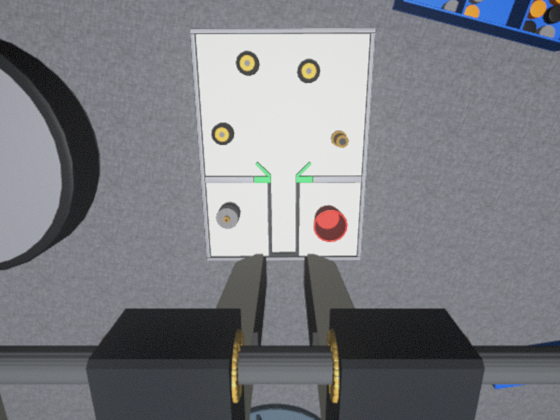

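Run:
```python
from h import *
np.set_printoptions(precision=1,suppress=True)
ci=np.load("w1.npy",allow_pickle=True).item(); im=cv2.imread("pics/w1.png")[:,:,::-1].copy()
R=lambda p,z: ray(0,p,z,ci)*1000
H,S,V=cv2.split(cv2.cvtColor(im,cv2.COLOR_RGB2HSV))
w=((S<50)&(V>170))
n,l,s,c=cv2.connectedComponentsWithStats(w.astype(np.uint8),connectivity=4); 
for i in range(1,n):
    if s[i,4]>300: print("white",s[i],c[i])
# slot column edges
for r in(195,215,240): print(r,V[r,264:304])
print("col284",V[244:262,284]); print("green rows col258,308",[np.where((H[:,k]>45)&(H[:,k]<80)&(S[:,k]>100))[0] for k in(256,262,304,310)])
print("green cols row180",np.where((H[180]>45)&(H[180]<80)&(S[180]>100))[0])
tray=np.zeros_like(w); tray[30:260,190:375]=1
for c,a in blobs(tray&(H>8)&(H<32)&(S>100)&(V>90)): print("or",c,a,R(c,.025))
for k in [(194,31),(374,31),(361,259),(209,259)]: print("corner",R(k,.014))
```

```text
white [190  28 185   5 694] [278.6  30.2]
white [358  33  17 223 622] [366.3 135.4]
white [ 191   34   78  223 4770] [233.2 205.8]
white [  196    34   174   218 23606] [283.5 112. ]
white [  31  108   30  106 1142] [ 47.4 159.2]
white [ 299  177   62   79 3596] [329.1 213.7]
195 [229 230 232 187 121 105 117 175 224 232 230 232 230 230 230 230 229 230
 230 231 230 232 230 231 231 231 230 231 230 231 230 196 129 103 105 143
 218 232 232 231]
215 [230 231 232 198 129 105 102 135 215 231 231 231 230 230 231 229 231 231
 231 230 231 231 231 230 230 229 230 231 231 230 232 183 114  99 109 168
 223 231 230 229]
240 [229 230 231 231 180 113 102 130 214 231 231 229 229 229 229 230 230 230
 229 229 230 230 230 231 230 229 229 229 230 230 231 185 118 100 126 212
 230 230 229 229]
col284 [230 229 230 228 230 229 232 187 109  83  97  97  92 135 180 181 150 134]
green rows col258,308 [array([177, 178, 179, 180, 181, 182]), array([167, 168, 169, 170, 177, 178, 179, 180, 181, 182]), array([167, 168, 169, 177, 178, 179, 180, 181]), array([163, 164, 176, 177, 178, 179, 180, 181])]
green cols row180 [254 255 256 257 258 259 260 261 262 263 264 265 266 267 268 269 270 296
 297 298 299 300 301 302 303 304 305 306 307 308 309 310 311 312]
or [246.8  62.5] 166 [707.4 197.2]
or [308.5  70.5] 162 [716.2 112.7]
or [221.5 134.1] 141 [604.7 214.2]
or [339.3 138.7] 119 [636.4  46.8]
or [226.5 218.7] 19 [479.1 184.3]
corner [731. 276.]
corner [785.7  37.6]
corner [455.3 -41.7]
corner [399.7 200.8]
```

Run:
```python
from h import *
np.set_printoptions(precision=1,suppress=True)
ci=np.load("w1.npy",allow_pickle=True).item()
R=lambda p,z: ray(0,p,z,ci)*1000
th=np.radians(193.1);u=np.array([np.cos(th),np.sin(th)]);v=np.array([-u[1],u[0]])
E=R((284,251),.006); J=R((283.3,176.7),.014); a=R((283.2,195),.006); b=R((283.7,240),.006)
print("end",E,"->",E-128*u,"jamb",J,"mid",a,b,np.degrees(np.arctan2(*(b-a)[::-1])), "width",np.linalg.norm(R((271.3,195),.006)-R((294.9,195),.006)))
C=np.array([592.9,118.2]);print("corner origin",C+32*u)
W={k:np.array(x) for k,x in dict(A=(604.7,214.2),B=(707.4,197.2),C=(716.2,112.7),bush=(636.4,46.8)).items()}
o=(E-128*u+J)/2; print("o",o,np.linalg.norm(E-J))
for k,x in W.items(): print(k,(x-o)@u,(x-o)@v)
```

```text
end [437.5  83.5] -> [562.2 112.6] jamb [561.  112.8] mid [530.6 106.1] [456.5  88.4] -166.5543554182087 width 37.06152535847843
corner origin [561.7 110.9]
o [561.6 112.7] 126.88435230731879
A -64.97259306775767 -89.10242525638941
B -161.14685268088968 -49.26774453888055
C -150.56580571453117 35.02775620164365
bush -57.90620236557403 81.12599811187212
```

```bash
cat >> h.py <<'E'
TH=np.radians(193.1); U=np.array([np.cos(TH),np.sin(TH)]); Vv=np.array([-U[1],U[0]]); O=np.array([.5616,.1140])
def world(p): return O+(p[0]*U+p[1]*Vv)/1000
def tray(xy): d=(np.asarray(xy)-O)*1000; return np.array([d@U,d@Vv])
D=20.5; ZP=.0175
def tool(w,phi,z,d=D):   # pose with wheel centre w (tray mm), heading phi
    p=world(np.array(w)-d*np.array([np.cos(phi),np.sin(phi)])); return [p[0],p[1],z],q(TH+np.pi/2+phi-2*np.pi)
def push(P0,P1,P2,xend,speed=.07,step=14):
    P0,P1,P2=[np.array(p,float) for p in(P0,P1,P2)]
    h=lambda t:(lambda g:np.arctan2(g[1],g[0]))((1-t)*(P1-P0)+t*(P2-P1))
    goto(*tool(P0,h(0),.09,34)); movel(tool(P0,h(0),ZP,34)[0],max_speed=.12)
    n=int(np.ceil((np.linalg.norm(P1-P0)+np.linalg.norm(P2-P1))/step))
    path=[((1-t)**2*P0+2*t*(1-t)*P1+t*t*P2,h(t)) for t in np.linspace(0,1,n+1)]+[(np.array([xend,0.]),0.)]
    for w,f in path:
        if movel(*tool(w,f,ZP),max_speed=speed,max_force=15): print("stopped",w,get_contact_force()); break
    w,f=path[-1]; p=get_tcp_pos()
    movel([*(np.array(p[:2])-.006*U),p[2]],max_speed=.05); movel([*(np.array(p[:2])-.006*U),.09],max_speed=.15)
    print("t",get_clock(),"tcp tray",tray(p[:2]),p[2])
E
python3 - <<'E'
from h import *
push((-65,-89),(-55,0),(-5,0),104)
for n in("top","side"): cv2.imwrite(f"pics/{n}1.png",grab_frame(n)[:,:,::-1])
a=cv2.imread("pics/top1.png")[80:290,60:320];b=cv2.imread("pics/side1.png")[240:400,140:360]
cv2.imwrite("pics/c1.png",np.hstack([cv2.resize(a,(400,323)),cv2.resize(b,(400,323))]))
E
```

```text
t 12.45 tcp tray [8.32585275e+01 1.26678189e-02] 0.017488560868442915
```

View pics/c1.png

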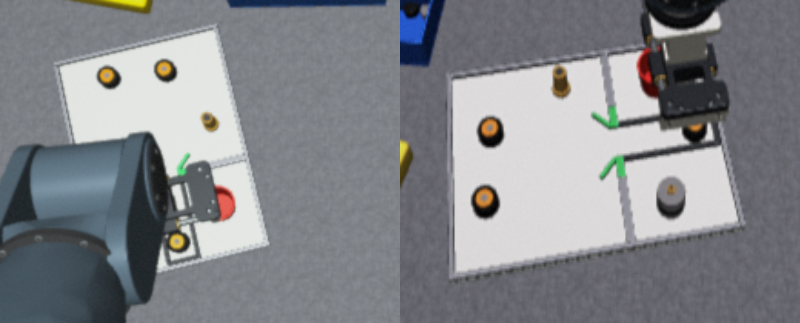

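The first wheel lies flat near the slot's closed end, at crop pixels (177,241) in the top view and (694,128) in the side view. Bushing, cup and motor are undisturbed. I'll do wheel C next, then B.

Run:
```python
from h import *
push((-150.5,35),(-75,0),(-10,0),70)
cv2.imwrite("pics/w2.png",grab_frame("wrist")[:,:,::-1])
a=cv2.imread("pics/w2.png");b=grab_frame("side")[240:400,140:360,::-1]
cv2.imwrite("pics/c2.png",np.hstack([cv2.resize(a,(400,300)),cv2.resize(b,(400,300))]))
```

```text
t 20.6167 tcp tray [4.91491192e+01 3.25219815e-02] 0.01751797727158847
```

View pics/c2.png

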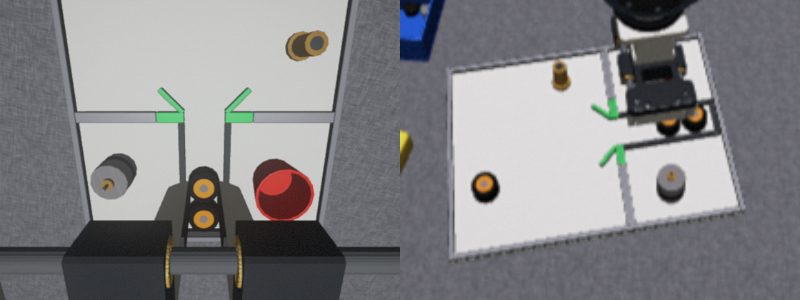

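Two wheels are in line in the slot, at wrist crop pixels (204,188) and (204,219), well past the gate. The bushing at (306,45) hasn't moved. Now the third wheel.

Run:
```python
from h import *
push((-161,-49),(-75,0),(-10,0),40)
goto([0.60,0.12,0.40],q(np.radians(-77))); pause(.3)
ci=camera_info("wrist"); im=grab_frame("wrist"); cv2.imwrite("pics/w3.png",im[:,:,::-1])
H,S,V=cv2.split(cv2.cvtColor(im,cv2.COLOR_RGB2HSV)); m=np.zeros(H.shape,bool); m[30:260,190:375]=1
for c,a in blobs(m&(H>8)&(H<32)&(S>100)&(V>90)): print(c,a,tray(ray(0,c,.025,ci)+[0,.0013]))
print(get_clock(),get_contact_force())
```

```text
t 28.6583 tcp tray [19.1370924   0.04599701] 0.017569457376805254
[339.83898305 138.65254237] 118 [-57.81958051  81.05324768]
[283.26984127 204.5       ] 126 [41.58102398 -1.16258743]
[226.66666667 218.5       ] 18 [ 64.01051816 -88.81281453]
[283.28225806 224.24193548] 124 [73.67231369 -1.26470172]
[283.28688525 243.30327869] 122 [105.72351233  -1.37832711]
30.2083 [1.2441448  0.0919897  0.06513203]
```

View pics/w3.png

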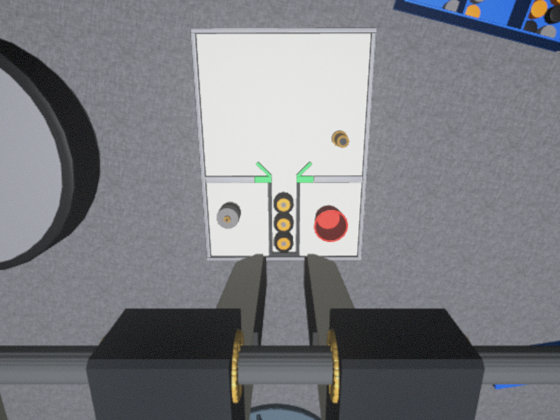

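All three wheels lie flat in the slot, at (283,204), (283,224) and (283,243). Their centres are about 42, 74 and 106 mm past the gate, and 26 mm is needed. Bushing, motor and cup are unmoved.

```bash
python3 -c "
from station import *
close_job()"
```

```text
the job is handed in; nothing more can be done
```

All three caster wheels lie flat in the slot, fully past the green gate, and I handed the job in at about 30 s on the robot clock.

I pushed the wheels one at a time with the fingertips slightly open, 17.5 mm above the bench. Each wheel was well into the slot before I started on the next, and no push reached the 15 N stop I had set.

- **Wheels:** the last wrist picture puts the centres about 42, 74 and 106 mm beyond the gate, where 26 mm is needed.
- **Other things:** the bushing is within 1 mm of where it started, and the cup and motor look the same before and after. I did not recheck the screwdriver, spray can or battery, but the arm was raised and clear of them throughout.
- **Robot:** it ended raised to 0.40 m, touching nothing.
- **Disagreement:** the wrist camera and the top and side cameras differed by about 3 mm in world y. I used a value in between, and it caused no trouble.

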